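# Turn the hall caddy round and line up the bike-care tins

### The job

Swing the round swivel caddy by its red post, counter-clockwise seen from above, until it comes up against its stop, keeping the green tin standing. Then stand the blue and the yellow bike-care tin on it, gently, so that the three tins make one neat straight row parallel to the wooden back rail, side by side broad face to broad face, with no more than a finger's breadth between neighbours (any order). Leave the keys, carabiner, ring dish and bell where they are.

Things in the scene. Friction and masses are not known exactly. Their poses are not given: they have to be found in the camera images.
- caddy (a joint): angle of the swivel caddy, a white round deck 300 mm across on a rubber foot, its top 40 mm above the bench. 0 to 1.5 rad, growing counter-clockwise seen from above; it starts at 0 and has a hard stop at 1.5. Stiff: about 2 N at the post moves it, and it stays where it is left
- caddy_centre (a point): centre of the deck's top face, on the vertical turning axis; turns with the deck: x points to the wooden back rail (8 mm thick, 200 mm long, 30 mm high, along y at x = +94 mm), the red post stands at x = -125 mm, and y runs along the rail. The caddy as a whole stands at a varying angle: with it at its stop, x points away from the robot within about 20 degrees
- caddy_post (a point): grip point on the upright red post (20 mm diameter, 90 mm tall above the deck), on its axis 65 mm above the deck and 125 mm from the turning axis; turns with the deck
- tin_green: green rectangular tin with a paper label band, standing loose on the deck, square to the rail within 4 degrees, near the deck's y axis and up to 70 mm to either side along it; 60 mm along its x, 40 mm along its y, 85 mm high plus a black cap (26 mm wide, 22 mm high) on top; about 0.3 kg; origin at the centre of its underside
- tin_blue: blue tin of the same kind, standing on the bench to the right; 60 mm along its x, 40 mm along its y, 85 mm high plus a black cap (26 mm wide, 22 mm high) on top; about 0.3 kg; origin at the centre of its underside
- tin_yellow: yellow tin of the same kind, standing on the bench to the right; 60 mm along its x, 40 mm along its y, 85 mm high plus a black cap (26 mm wide, 22 mm high) on top; about 0.3 kg; origin at the centre of its underside
- ring_dish: blue ceramic ring dish, 110 mm across, 32 mm high; origin under its centre
- key1: nickel key lying flat, 60 mm long, 5 mm thick; origin under its middle
- key2: second nickel key, same as key1
- carabiner: steel carabiner lying flat, 90 mm long, 46 mm wide, 10 mm thick; origin under its middle
- bell: red plastic bicycle bell, 60 mm across, 44 mm high, with a black thumb lever reaching 55 mm from its centre; origin under its centre
There are look-alikes about, which are no part of the job. What is shaped like the tin_blue but purple is not meant.

How it is judged (in metres and radians):
On the way:
1. the caddy is turned against its stop, the green tin still standing on it, before the other tins are put on it (value of joint caddy above 1.44 rad and angle between tin_green's own z axis and vertical below 0.1 rad and horizontal distance between each of tin_blue, tin_yellow and caddy_centre above 0.16 m), for 0.2 s.
At the end, for the whole second after the job is handed in: Caddy joint above 1.44. All three tins at rest upright (4.5 deg) on the deck, within 140 mm of its axis, y axes parallel to the rail within 10 deg, in one row in any order: neighbouring centres 37 to 67 mm apart along the middle tin's y and within 12 mm along its x (value of joint caddy above 1.44 rad and angle between each of tin_green, tin_blue, tin_yellow's own z axis and vertical below 0.08 rad and z of tin_green in the frame of caddy_centre between -0.006 and 0.006 m and horizontal distance between each of tin_green, tin_blue, tin_yellow and caddy_centre below 0.14 m and angle between the y axis of each of tin_green, tin_blue, tin_yellow and the y axis of caddy_centre, either way round below 0.18 rad and linear speed of each of tin_green, tin_blue, tin_yellow below 0.02 m/s and z of tin_blue in the frame of caddy_centre between -0.006 and 0.006 m and z of tin_yellow in the frame of caddy_centre between -0.006 and 0.006 m and ((x of tin_green in the frame of tin_blue between -0.012 and 0.012 m and y of tin_green in the frame of tin_blue between 0.037 and 0.067 m and x of tin_yellow in the frame of tin_blue between -0.012 and 0.012 m and y of tin_yellow in the frame of tin_blue between -0.067 and -0.037 m) or (x of tin_green in the frame of tin_yellow between -0.012 and 0.012 m and y of tin_green in the frame of tin_yellow between 0.037 and 0.067 m and x of tin_blue in the frame of tin_yellow between -0.012 and 0.012 m and y of tin_blue in the frame of tin_yellow between -0.067 and -0.037 m) or (x of tin_blue in the frame of tin_green between -0.012 and 0.012 m and y of tin_blue in the frame of tin_green between 0.037 and 0.067 m and x of tin_yellow in the frame of tin_green between -0.012 and 0.012 m and y of tin_yellow in the frame of tin_green between -0.067 and -0.037 m) or (x of tin_blue in the frame of tin_yellow between -0.012 and 0.012 m and y of tin_blue in the frame of tin_yellow between 0.037 and 0.067 m and x of tin_green in the frame of tin_yellow between -0.012 and 0.012 m and y of tin_green in the frame of tin_yellow between -0.067 and -0.037 m) or (x of tin_yellow in the frame of tin_green between -0.012 and 0.012 m and y of tin_yellow in the frame of tin_green between 0.037 and 0.067 m and x of tin_blue in the frame of tin_green between -0.012 and 0.012 m and y of tin_blue in the frame of tin_green between -0.067 and -0.037 m) or (x of tin_yellow in the frame of tin_blue between -0.012 and 0.012 m and y of tin_yellow in the frame of tin_blue between 0.037 and 0.067 m and x of tin_green in the frame of tin_blue between -0.012 and 0.012 m and y of tin_green in the frame of tin_blue between -0.067 and -0.037 m))); the robot touches nothing.
It fails at once if a tin is tipped over (tilted beyond 30 degrees) (angle between any of tin_green, tin_blue, tin_yellow's own z axis and vertical above 0.52 rad).
It fails at once if the blue or yellow tin is dropped or rammed onto the deck (contact force above 45 N) (contact force between any of tin_blue, tin_yellow and caddy above 45 N).
It fails at once if a key, the carabiner, the ring dish or the bell is moved more than 30 mm (distance of any of ring_dish, key1, key2, carabiner, bell from where it was at the start of the episode above 0.03 m).
It also fails if it takes over 69 s, if anything falls off the work surface, if the arm or the gripper's body presses on something with over 40 N, if the wrist force passes 120 N, or if a joint passes its speed limit or range.

### The arm

A 7-joint arm with a two-finger parallel gripper is mounted at the origin on the work surface. World frame = base frame: x ahead of the robot, y to its left, z up, the work surface at z = 0. Lengths are in m, angles in degrees, forces in N, time in s.
With the tool pointing down it reaches from about 0.425 to 0.875 m from the base axis. Payload 4.7 kg.
Tool frame: the origin (TCP) lies on the centre line of the jaws, within the pads' length; the fingertips stand 17 mm ahead of it and the grasp point (between the pads) lies 2 mm behind it; z points along the fingers, y is the line along which they close (so a half turn about z gives the same grasp; the last joint's range is limited). The gripper opens to 87 mm and grips with 3 to 60 N. Pads are 19 mm wide; open, the fingers measure 117 mm over their backs; the gripper's body (75 mm by 190 mm) begins 51 mm behind the grasp point.
Start: joints at [-63.192, 18.392, -4.016, 83.108, 1.295, 78.541, -3.26], TCP at [0.285, 0.584, 0.24] pointing down, gripper open.
Joint ranges: [-163.93, 163.93], [-17.29, 119.83], [-79.2, 71.16], [3.27, 140.29], [-89.18, 269.18], [5.43, 117.66], [-154.24, 154.24]. Speed limits (degrees/s): [147.25, 147.25, 180, 180, 180, 180, 180].

### API

Orientations are given as [roll, pitch, yaw] about the fixed x, y, z axes, in that order (R = Rz(yaw) Ry(pitch) Rx(roll)).
In Python, from cell import env, read_camera gives the robot as it stands.
- The arm moves only by the shell command python3 -m jog 'ROWS' [FORCE]. ROWS is JSON, a list of rows, each a list of 5 numbers: the opening, from 0 (shut) to 1 (fully open), then the shift along the tool's x, y, z each as a share of 0.02 m, from -1 to 1, then the turn about the tool's z as a share of 45 degrees, from -1 to 1. In form: [[gripper, x, y, z, yaw], ...]. A call has 1 to 12 rows; each row shifts and turns the commanded pose from where the row before left it, along the tool's axes as they then stand; what a row does not reach is not made up. A row lasts 1/12 s, in which the tool goes at most 41.7 mm and 7.16 degrees, less where a joint would pass 70% of its speed; a pose out of reach is approached as far as the arm can. A call with a number of a shift or a turn outside -1 to 1 is refused whole. A call with a gripper value outside its range is refused whole. The fingers move at their own pace and stop on an object; FORCE is the grip in N (left out, the last holds). Time passes only in rows, so rows that do not move let the fingers close. It gives the time, the measured TCP pose, the force, the opening and the grip force at its end, in the units of the state.
- env.get_obs(): the state, without advancing time (a new reading comes with each control period).
- read_camera(name): name is "side" or "top" or "wrist"; returns a dict with "color" (400x640x3 uint8, red, green, blue), "range_z" (400x640 float32, m along the optical axis (not along the pixel's ray), 0 where there is no reading), "mtx" (3x3 intrinsics, pixels), "world_from_camera" (4x4, takes a point from camera to world coordinates); the wrist camera has in their place "T_tool_cam" (4x4, takes a point from camera to tool coordinates, whose origin is the TCP and whose axes are the flange's). Camera axes: x right, y down, z forward; pixel columns grow to the right and rows downward; lengths in m; the calibration is good to about 2 mm. The wrist camera is an equidistant fisheye: a pixel r from the principal point sees the ray r / f radians off the axis. A picture is of the moment at which its call begins: read the wrist's pose just before it.
- env.sign_off(): hands the job in; it is judged then, once.
The state is a dict: "time_s": time; "qpos": joint angles; "joint_velocities": joint speeds; "effort": joint torques, N m; "tool_pos": TCP position; "tool_rot": TCP orientation; "force": force on the tool from outside, world axes, zero at the start; "wrist_torque": the same for the moment, N m; "grip_width": finger opening in m; "grasp_force": force on a finger pad.
Only numpy, scipy, OpenCV 4.12 (cv2) and the standard library are available. Lean on these libraries where they do the work, as an engineer would, in place of code of your own. Each camera call takes 0.05 s, during which the arm holds its last target. There are 200 camera calls.

## Working session

There is one attempt and no reset: what is moved stays moved. The work goes in short steps, Python scripts to look and compute and a shell command to move; the robot and the scene stay as the last step left them, time stands still between calls to the robot, and variables do not carry over. Pictures are saved under pics/ and viewed, at most 10 in all, crops included, and the job is handed in when it is done.

```bash
ls; mkdir -p pics
python3 - <<'E'
from cell import env, read_camera
import cv2,numpy as np
o=env.get_obs(); print({k:np.round(v,3).tolist() for k,v in o.items()})
for n in ["side","top"]:
    c=read_camera(n); cv2.imwrite(f"pics/{n}0.png",c["color"][:,:,::-1]); print(n,c["mtx"].round(1).tolist(),c["world_from_camera"].round(3).tolist()); np.savez(f"{n}0.npz",**c)
E
```

```text
pics
{'time_s': 0.0, 'qpos': [-63.192, 18.439, -4.016, 83.175, 1.297, 78.541, -3.26], 'joint_velocities': [-0.001, 0.052, 0.064, 0.048, -0.028, 0.085, 0.026], 'effort': [-0.001, -49.127, -0.404, -31.254, -0.064, 0.044, 0.0], 'tool_pos': [0.285, 0.584, 0.238], 'tool_rot': [-179.89, 0.008, 154.003], 'force': [0.056, 0.135, -1.017], 'wrist_torque': [0.012, -0.039, -0.031], 'grasp_force': 0.0, 'grip_width': 0.087}
side [[407.6, 0.0, 314.9], [0.0, 407.6, 199.3], [0.0, 0.0, 1.0]] [[0.818, -0.414, 0.399, 0.21], [-0.575, -0.574, 0.583, -0.594], [-0.012, -0.706, -0.708, 0.693], [0.0, 0.0, 0.0, 1.0]]
top [[470.4, 0.0, 324.0], [0.0, 470.4, 199.7], [0.0, 0.0, 1.0]] [[-0.001, -0.995, 0.099, 0.457], [-1.0, 0.0, -0.007, -0.065], [0.007, -0.099, -0.995, 1.263], [0.0, 0.0, 0.0, 1.0]]
```

View pics/top0.png

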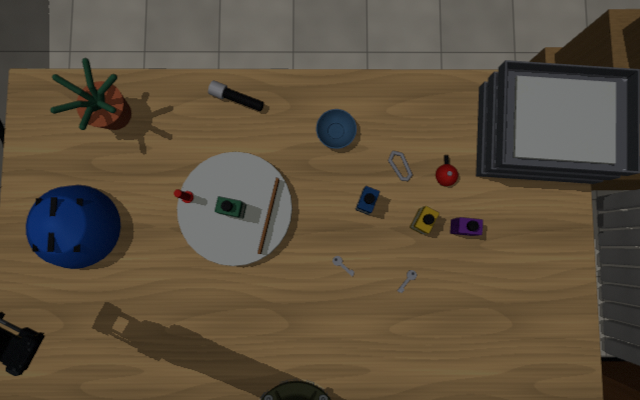

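View pics/side0.png

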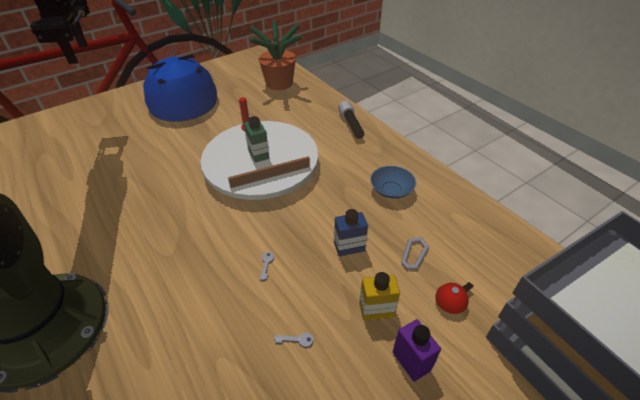

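The top view shows the deck at about (235,208), the post at (184,195) on its left (+y) and the rail on its right. The tins are green (229,207), blue (368,200), yellow (426,220) and a purple decoy (467,227). The keys, carabiner, bell and dish lie around them. The side view agrees.

```bash
cat > h.py <<'E'
import cv2, numpy as np
from cell import env, read_camera
HUE={'green':((65,90,25),(90,255,255)),'blue':((105,90,25),(122,255,255)),'yellow':((22,140,60),(32,255,255)),
     'white':((0,0,130),(179,40,255)),'red':((0,180,60),(6,255,255))}
def pts(c):
    K=c['mtx']; z=c['range_z']; v,u=np.mgrid[:z.shape[0],:z.shape[1]]
    P=np.stack([(u-K[0,2])/K[0,0]*z,(v-K[1,2])/K[1,1]*z,z],-1)
    T=c['world_from_camera']; W=P@T[:3,:3].T+T[:3,3]; W[z==0]=np.nan
    return W
def mask(c,name):
    hsv=cv2.cvtColor(np.ascontiguousarray(c['color']),cv2.COLOR_RGB2HSV)
    return cv2.inRange(hsv,*[np.array(x) for x in HUE[name]])>0
def ray(c,px,z):
    K,T=c['mtx'],c['world_from_camera']
    d=T[:3,:3]@np.array([(px[0]-K[0,2])/K[0,0],(px[1]-K[1,2])/K[1,1],1]); o=T[:3,3]
    return (o+d*(z-o[2])/d[2])[:2]
def box(P):
    r=cv2.minAreaRect((P[:,:2]*1000).astype(np.float32))
    (cx,cy),(w,h),a=r
    if h>w: w,h,a=h,w,a+90
    return (round(cx,1),round(cy,1)),(round(w,1),round(h,1)),round((a+90)%180-90,1)  # long-axis dir
E
python3 - <<'E'
from h import *
C={n:dict(np.load(f'{n}0.npz')) for n in('top','side')}
for n,c in C.items():
    W=pts(c); z=W[...,2]
    reg=(W[...,0]>.2)&(W[...,0]<.8)&(W[...,1]<.3)&(W[...,1]>-.5)
    for col in('green','blue','yellow'):
        m=mask(c,col)&reg&(z>.03)
        if m.sum()<10: print(n,col,m.sum());continue
        k,l,s,_=cv2.connectedComponentsWithStats(m.astype(np.uint8))
        # dish lower than 45mm; choose comps with max z
        for i in range(1,k):
            q=l==i
            if q.sum()<25: continue
            zt=np.nanpercentile(z[q],95); t=q&(z>zt-.008)
            print(n,col,'n',q.sum(),'ztop',zt.round(4),'top',box(W[t]),'all',box(W[q]),'px',s[i,:4])
    m=mask(c,'red')&reg&(z>.06); P=W[m]; print(n,'red',m.sum(),'z',np.nanmin(P[:,2]).round(3),np.nanmax(P[:,2]).round(3),'all',box(P),'mean',P.mean(0).round(4))
    m=mask(c,'white')&reg&(z>.03)&(z<.05); P=W[m]
    (cx,cy),r=cv2.minEnclosingCircle((P[:,:2]*1000).astype(np.float32)); print(n,'deck',round(cx,1),round(cy,1),round(r,1),'z',np.median(P[:,2]).round(4))
    # black caps
    hsv=cv2.cvtColor(c['color'],cv2.COLOR_RGB2HSV); m=(hsv[...,2]<45)&reg&(z>.09)
    k,l,s,_=cv2.connectedComponentsWithStats(m.astype(np.uint8))
    for i in range(1,k):
        q=l==i
        if q.sum()<15: continue
        zt=np.nanpercentile(z[q],95); t=q&(z>zt-.006)
        print(n,'cap',q.sum(),'z',zt.round(4),W[t].mean(0).round(4),box(W[t]))
    # rail
    m=reg&(z>.055)&(z<.08); 
    k,l,s,_=cv2.connectedComponentsWithStats(m.astype(np.uint8))
    for i in range(1,k):
        q=l==i
        if q.sum()>60:
            b=box(W[q]); 
            if b[1][0]>150: print(n,'rail',b,np.median(z[q]).round(4))
E
```

```text
top green n 278 ztop 0.143 top ((557.6, 168.7), (25.5, 11.9), -23.0) all ((553.2, 160.8), (56.4, 38.1), 77.4) px [215 197  27  20]
top blue n 282 ztop 0.0912 top ((575.7, -182.9), (58.1, 38.8), -21.5) all ((575.7, -183.4), (58.7, 39.7), -21.6) px [357 187  22  26]
top yellow n 270 ztop 0.0898 top ((525.0, -329.9), (59.0, 40.2), -28.2) all ((525.6, -330.4), (60.5, 40.3), -28.3) px [415 206  24  27]
top red 45 z 0.07 0.134 all ((586.0, 281.9), (15.8, 15.3), 29.6) mean [0.5857 0.282  0.1269]
top deck 0.0 0.0 0.0 z nan
top cap 478 z 0.1892 [ 0.7207 -0.4893  0.1873] ((722.9, -489.3), (152.8, 13.0), 0.9)
top cap 253 z 0.117 [ 0.7261 -0.4898  0.115 ] ((723.1, -489.2), (153.2, 13.8), 1.3)
top cap 22 z 0.1158 [0.5836 0.276  0.1136] ((583.5, 276.5), (13.2, 3.8), -18.2)
top cap 88 z 0.1101 [ 0.5768 -0.1833  0.1077] ((577.1, -183.1), (22.9, 22.6), 0.3)
top cap 143 z 0.1493 [0.5545 0.1617 0.1468] ((554.1, 162.1), (23.6, 22.8), -45.2)
top cap 47 z 0.1243 [0.5456 0.1344 0.1223] ((544.5, 134.5), (30.6, 3.1), -18.9)
top cap 86 z 0.1105 [ 0.5242 -0.3303  0.1075] ((524.9, -330.3), (22.8, 22.1), 89.8)
t
[... 325 characters left out ...]
8.5), (37.9, 22.2), 73.3) all ((558.1, -178.5), (37.9, 22.2), 73.3) px [336 216  15  15]
side yellow n 728 ztop 0.0864 top ((523.8, -332.9), (59.5, 39.1), -29.1) all ((523.6, -332.9), (59.6, 39.4), -28.5) px [362 275  38  30]
side red 21 z 0.126 0.131 all ((586.9, 280.4), (15.5, 13.1), 62.2) mean [0.5852 0.2797 0.1292]
side deck 576.1 -53.8 359.7 z 0.0396
side cap 46 z 0.1039 [ 0.571  -0.1932  0.1012] ((571.7, -193.3), (22.3, 7.9), -26.6)
side cap 179 z 0.108 [ 0.5232 -0.3344  0.1062] ((523.9, -333.7), (22.9, 20.7), 34.3)
side cap 264 z 0.1085 [ 0.5067 -0.4419  0.1066] ((507.9, -442.1), (24.0, 23.1), 9.4)
side rail ((535.0, 70.3), (197.3, 14.8), -13.0) 0.0654
  return _methods._mean(a, axis=axis, dtype=dtype,
  ret = ret.dtype.type(ret / rcount)
```

Checks: the heights fit (tins 0.085, cap 0.107, deck 0.040, post top 0.13), and the rail and post geometry agree. That puts the deck centre at about (0.557, 0.162), the post at (0.5855, 0.2825) and deck x at −103°. Next I turn the tool to yaw 77 and go above the post.

```bash
python3 -m jog '[[1,0,0,0,0.1556],[1,0,0,0,0.1556],[1,0,0,0,0.1556],[1,0,0,0,0.1556],[1,0,0,0,0.1556],[1,0,0,0,0.1556],[1,0,0,0,0.1556],[1,0,0,0,0.1556],[1,0,0,0,0.1556],[1,0,0,0,0.1556],[1,0,0,0,0.1556]]' 20
python3 -m jog '[[1,-0.63,1,0,0],[1,-0.63,1,0,0],[1,-0.63,1,0,0],[1,-0.63,1,0,0],[1,-0.63,1,0,0],[1,-0.63,1,0,0],[1,-0.63,1,0,0],[1,-0.63,1,0,0],[1,-0.63,1,0,0]]'
python3 -m jog '[[1,-0.63,1,0,0],[1,-0.63,1,0,0],[1,-0.63,1,0,0],[1,-0.63,1,0,0],[1,-0.63,1,0,0],[1,-0.63,1,0,0],[1,-0.63,1,0,0],[1,-0.63,1,0,0],[1,-0.63,1,0,0],[1,0,0,0,0],[1,0,0,0,0],[1,0,0,0,0]]'
```

```text
time_s: 1.02
tool_pos: [0.2848, 0.5839, 0.2389]
tool_rot: [-180.0, 0.1, 76.6]
force: [-0.1, 0.8, -0.1]
grip_width: 0.0873
grasp_force: 0.0
time_s: 1.77
tool_pos: [0.4353, 0.4321, 0.2391]
tool_rot: [-180.0, 0.0, 77.0]
force: [0.6, 0.6, -0.1]
grip_width: 0.0869
grasp_force: 0.0
time_s: 2.77
tool_pos: [0.584, 0.2828, 0.239]
tool_rot: [-179.9, -0.0, 77.0]
force: [-0.2, 0.1, 0.2]
grip_width: 0.0871
grasp_force: 0.0
```

```bash
python3 -m jog '[[1,0,0.08,0.94,0],[1,0,0,0.94,0],[1,0,0,0.94,0],[1,0,0,0.94,0],[1,0,0,0.94,0],[1,0,0,0.94,0],[1,0,0,0.94,0],[1,0,0,0,0]]' 20
python3 -m jog '[[0,0,0,0,0],[0,0,0,0,0],[0,0,0,0,0],[0,0,0,0,0],[0,0,0,0,0],[0,0,0,0,0],[0,0,0,0,0],[0,0,0,0,0]]' 20
```

```text
time_s: 3.43
tool_pos: [0.5823, 0.2825, 0.1035]
tool_rot: [-179.6, 0.3, 77.1]
force: [-1.6, -0.4, -1.7]
grip_width: 0.0868
grasp_force: 0.0
time_s: 4.1
tool_pos: [0.5862, 0.2818, 0.1082]
tool_rot: [180.0, -0.0, 77.0]
force: [0.2, -0.9, 0.3]
grip_width: 0.0415
grasp_force: 0.0
```

```bash
python3 -m jog '[[0,0,0,0,0],[0,0,0,0,0],[0,0,0,0,0],[0,0,0,0,0],[0,0,0,0,0],[0,0,0,0,0]]' 20
```

```text
time_s: 4.6
tool_pos: [0.5862, 0.2818, 0.108]
tool_rot: [-180.0, 0.0, 77.0]
force: [-0.0, -0.1, -0.1]
grip_width: 0.0194
grasp_force: 20.0
```

```bash
python3 -m jog '[[0,0,-0.1,0,-0.02],[0,0,-0.2,0,-0.04],[0,-0.006,-0.27,0,-0.055],[0,-0.006,-0.27,0,-0.055],[0,-0.006,-0.27,0,-0.055],[0,-0.006,-0.27,0,-0.055],[0,-0.006,-0.27,0,-0.055],[0,-0.006,-0.27,0,-0.055],[0,-0.006,-0.27,0,-0.055],[0,-0.006,-0.27,0,-0.055],[0,-0.006,-0.27,0,-0.055],[0,-0.006,-0.27,0,-0.055]]' 20
```

```text
time_s: 5.6
tool_pos: [0.5268, 0.281, 0.1079]
tool_rot: [179.9, 0.0, 104.7]
force: [2.7, 0.5, -2.5]
grip_width: 0.0195
grasp_force: 20.0
```

```bash
python3 -m jog '[[0,-0.006,-0.27,0,-0.055],[0,-0.006,-0.27,0,-0.055],[0,-0.006,-0.27,0,-0.055],[0,-0.006,-0.27,0,-0.055],[0,-0.006,-0.27,0,-0.055],[0,-0.006,-0.27,0,-0.055],[0,-0.006,-0.27,0,-0.055],[0,-0.006,-0.27,0,-0.055],[0,-0.006,-0.27,0,-0.055],[0,-0.006,-0.27,0,-0.055],[0,-0.006,-0.27,0,-0.055],[0,-0.006,-0.27,0,-0.055]]' 20
python3 -m jog '[[0,-0.006,-0.27,0,-0.055],[0,-0.006,-0.27,0,-0.055],[0,-0.006,-0.27,0,-0.055],[0,-0.006,-0.27,0,-0.055],[0,-0.006,-0.27,0,-0.055],[0,-0.006,-0.27,0,-0.055],[0,-0.006,-0.27,0,-0.055],[0,-0.003,-0.2,0,-0.04],[0,0,-0.1,0,-0.02],[0,0,-0.1,0,-0.02]]' 20
```

```text
time_s: 6.6
tool_pos: [0.4713, 0.2495, 0.1079]
tool_rot: [179.9, 0.1, 134.4]
force: [4.2, 0.5, -4.0]
grip_width: 0.0194
grasp_force: 20.0
time_s: 7.43
tool_pos: [0.4455, 0.2124, 0.1079]
tool_rot: [179.9, 0.2, 155.2]
force: [5.9, 1.1, -6.7]
grip_width: 0.0197
grasp_force: 20.0
```

```bash
python3 -m jog '[[0,0,-0.1,0,-0.02],[0,0,-0.1,0,-0.02],[0,0,-0.1,0,-0.02],[0,0,-0.1,0,-0.02]]' 20
```

```text
time_s: 7.77
tool_pos: [0.4425, 0.2053, 0.1079]
tool_rot: [179.9, 0.2, 158.8]
force: [6.8, 1.2, -6.3]
grip_width: 0.0191
grasp_force: 20.0
```

```bash
python3 -m jog '[[0,0,-0.1,0,-0.02],[0,0,-0.1,0,-0.02],[0,0,-0.1,0,-0.02],[0,0,-0.1,0,-0.02],[0,0,-0.1,0,-0.02]]' 20;  python3 -m jog '[[0,0,-0.1,0,0],[0,0,-0.1,0,0]]' 20
```

```text
time_s: 8.18
tool_pos: [0.4402, 0.1982, 0.108]
tool_rot: [179.6, 0.3, 163.3]
force: [12.3, 11.2, -15.6]
grip_width: 0.0192
grasp_force: 20.0
time_s: 8.35
tool_pos: [0.4401, 0.1981, 0.1081]
tool_rot: [179.3, 0.4, 163.3]
force: [17.7, 20.6, -23.8]
grip_width: 0.0196
grasp_force: 20.1
```

The caddy is at its stop: force is up and the angle is 163°, as predicted. I release, lift, and head toward the blue tin.

```bash
python3 -m jog '[[0,0,0.2,0,0],[0.6,0,0,0,0],[0.6,0,0,0,0],[0.6,0,0,0,0],[0.6,0,0,0,0],[0.6,0,0,0,0],[0.6,0,0,0,0],[0.6,0,0,0,0]]' 20
python3 -m jog '[[1,0,0,-0.5,0],[1,0,0,-1,0],[1,0,0,-1,0],[1,0,0,-1,0],[1,0,0,-1,0],[1,0,0,-1,0],[1,0,0,-1,0],[1,0,0,-1,0],[1,0,0,-0.5,0],[1,0,0,0,0]]' 20
python3 - <<'E'
from h import *
c=read_camera('top'); W=pts(c); z=W[...,2]; np.savez('top1.npz',**c)
cv2.imwrite('pics/top1.png',c['color'][:,:,::-1])
reg=(W[...,0]>.38)&(W[...,0]<.75)&(W[...,1]<.33)&(W[...,1]>-.02)
m=reg&(z>.055)&(z<.075)&(W[...,0]>.6)
P=W[m];print('rail',box(P))
hsv=cv2.cvtColor(c['color'],cv2.COLOR_RGB2HSV)
m=mask(c,'green')&reg&(z>.05)&(z<.16);print('green',box(W[m]),box(W[m&(z>.122)&(z<.135)]))
m=(hsv[...,2]<45)&reg&(z>.138)&(z<.155)&(abs(W[...,0]-.555)<.06);print('cap',W[m].mean(0),box(W[m]))
m=mask(c,'red')&reg&(z>.1)&(z<.14);print('post',m.sum(),box(W[m]) if m.sum() else 0)
E
```

```text
time_s: 9.02
tool_pos: [0.4378, 0.1957, 0.108]
tool_rot: [-180.0, -0.0, 163.2]
force: [-1.0, 0.6, -0.2]
grip_width: 0.0505
grasp_force: 0.0
time_s: 9.85
tool_pos: [0.4392, 0.1964, 0.271]
tool_rot: [179.8, 0.2, 163.1]
force: [0.3, -0.3, 1.1]
grip_width: 0.0867
grasp_force: 0.0
rail ((647.7, 134.7), (200.3, 8.7), 72.7)
green ((556.7, 157.7), (57.2, 37.6), -15.4) ((556.7, 157.7), (57.2, 37.6), -15.4)
cap [0.55749951 0.15790755 0.14645554] ((557.8, 158.6), (23.5, 23.4), 39.4)
post 0 0
```

The rail is now at 72.7°, so deck x is −17.3°. Green stands at (557, 158) mm, about 4 mm off the deck centre. Now to the blue tin.

```bash
python3 -m jog '[[1,0,0,0,0.1502],[1,0,0,0,0.1502],[1,0,0,0,0.1502],[1,0,0,0,0.1502],[1,0,0,0,0.1502],[1,0,0,0,0.1502],[1,0,0,0,0.1502]]' 25
python3 -m jog '[[1,0,0,0,0.1502],[1,0,0,0,0.1502],[1,0,0,0,0.1502],[1,0,0,0,0.1502],[1,0,0,0,0.1502],[1,0,0,0,0.1502],[1,0,0,0,0.1502]]'
python3 -m jog '[[1,-0.948,0.834,0,0],[1,-0.948,0.834,0,0],[1,-0.948,0.834,0,0],[1,-0.948,0.834,0,0],[1,-0.948,0.834,0,0],[1,-0.948,0.834,0,0],[1,-0.948,0.834,0,0],[1,-0.948,0.834,0,0]]'
python3 -m jog '[[1,-0.948,0.834,0,0],[1,-0.948,0.834,0,0],[1,-0.948,0.834,0,0],[1,-0.948,0.834,0,0],[1,-0.948,0.834,0,0],[1,-0.948,0.834,0,0],[1,-0.948,0.834,0,0],[1,-0.948,0.834,0,0],[1,0,0,0,0],[1,0,0,0,0],[1,0,0,0,0]]'
```

```text
time_s: 10.48
tool_pos: [0.4371, 0.1954, 0.2661]
tool_rot: [-179.8, 0.0, 115.5]
force: [-0.4, -0.1, 0.0]
grip_width: 0.0874
grasp_force: 0.0
time_s: 11.07
tool_pos: [0.4371, 0.1954, 0.2662]
tool_rot: [-179.9, 0.1, 68.2]
force: [-0.3, -0.6, 0.2]
grip_width: 0.0867
grasp_force: 0.0
time_s: 11.73
tool_pos: [0.5059, 0.0046, 0.2663]
tool_rot: [-179.9, 0.1, 68.5]
force: [-0.3, -0.4, 0.2]
grip_width: 0.0871
grasp_force: 0.0
time_s: 12.65
tool_pos: [0.5746, -0.1832, 0.2665]
tool_rot: [-179.8, -0.0, 68.5]
force: [0.3, 0.3, 0.7]
grip_width: 0.0866
grasp_force: 0.0
```

```bash
python3 -m jog '[[1,0,0.08,0.925,0],[1,0,0,0.925,0],[1,0,0,0.925,0],[1,0,0,0.925,0],[1,0,0,0.925,0],[1,0,0,0.925,0],[1,0,0,0.925,0],[1,0,0,0.925,0],[1,0,0,0.925,0],[1,0,0,0.925,0],[1,0,0,0.925,0]]' 25
python3 -m jog '[[1,0,0,0,0],[1,0,0,0,0],[0,0,0,0,0],[0,0,0,0,0],[0,0,0,0,0],[0,0,0,0,0],[0,0,0,0,0],[0,0,0,0,0],[0,0,0,0,0],[0,0,0,0,0]]'
```

```text
time_s: 13.57
tool_pos: [0.5765, -0.1824, 0.0633]
tool_rot: [-179.9, -0.1, 68.7]
force: [-0.1, 0.5, 0.1]
grip_width: 0.087
grasp_force: 0.0
time_s: 14.4
tool_pos: [0.577, -0.1848, 0.0651]
tool_rot: [180.0, -0.0, 68.5]
force: [-1.7, 0.9, 4.1]
grip_width: 0.0601
grasp_force: 25.0
```

```bash
python3 -m jog '[[0,0,0,-0.4,0],[0,0,0,-0.85,-0.05],[0,0,0,-1,-0.05],[0,0,0,-1,0],[0,0,0,-1,0],[0,0,0,-1,0],[0,0,0,-1,0],[0,0,0,-1,0],[0,0,0,-1,0],[0,0,0,-0.6,0],[0,0,0,-0.4,0]]' 25
python3 -m jog '[[0,0.4,-0.12,0,0],[0,0.8,-0.25,0,0],[0,0.931,-0.298,0,0],[0,0.931,-0.298,0,0],[0,0.931,-0.298,0,0],[0,0.931,-0.298,0,0],[0,0.931,-0.298,0,0],[0,0.931,-0.298,0,0],[0,0.931,-0.298,0,0],[0,0.931,-0.298,0,0],[0,0.931,-0.298,0,0],[0,0.931,-0.298,0,0]]'
python3 -m jog '[[0,0.931,-0.298,0,0],[0,0.931,-0.298,0,0],[0,0.931,-0.298,0,0],[0,0.931,-0.298,0,0],[0,0.931,-0.298,0,0],[0,0.931,-0.298,0,0],[0,0.931,-0.298,0,0],[0,0.6,-0.2,0,0],[0,0.2,-0.05,0,0],[0,0,0,0,0],[0,0,0,0,0]]'
```

```text
time_s: 15.32
tool_pos: [0.5769, -0.1849, 0.2507]
tool_rot: [179.9, -0.0, 73.0]
force: [0.7, -0.5, -3.3]
grip_width: 0.0596
grasp_force: 25.0
time_s: 16.32
tool_pos: [0.5728, 0.0376, 0.2476]
tool_rot: [-179.8, 0.1, 73.1]
force: [0.0, -0.5, -2.9]
grip_width: 0.0597
grasp_force: 25.0
time_s: 17.23
tool_pos: [0.572, 0.1882, 0.2489]
tool_rot: [-180.0, 0.1, 73.0]
force: [0.6, -0.9, -3.3]
grip_width: 0.0603
grasp_force: 25.0
```

```bash
python3 -m jog '[[0,0.5,-0.15,0,0],[0,0.36,-0.115,0,0],[0,0,0,0,0],[0,0,0,0,0]]' 25
python3 - <<'E'
from h import *
c=read_camera('side'); W=pts(c); np.savez('side2.npz',**c)
im=c['color'][:,:,::-1]; cv2.imwrite('pics/side2.png',cv2.resize(im[20:240,120:420],None,fx=2.5,fy=2.5))
print(env.get_obs()['tool_pos'])
hsv=cv2.cvtColor(c['color'],cv2.COLOR_RGB2HSV)
z=W[...,2];m=mask(c,'blue')&(abs(W[...,1]-.2)<.08)&(abs(W[...,0]-.57)<.08)&(z>.12);print('blue',m.sum(),W[m].min(0) if m.any() else 0,W[m].max(0) if m.any() else 0,box(W[m]) if m.any() else 0)
E
```

```text
time_s: 17.57
tool_pos: [0.5718, 0.2082, 0.2495]
tool_rot: [-180.0, -0.0, 73.1]
force: [-0.6, 0.1, -3.1]
grip_width: 0.0596
grasp_force: 25.0
[0.57199642 0.20746566 0.24948506]
blue 414 [0.53803552 0.17958869 0.19491119] [0.60177047 0.23018686 0.27372541] ((570.9, 204.7), (59.0, 40.3), -18.0)
```

View pics/side2.png

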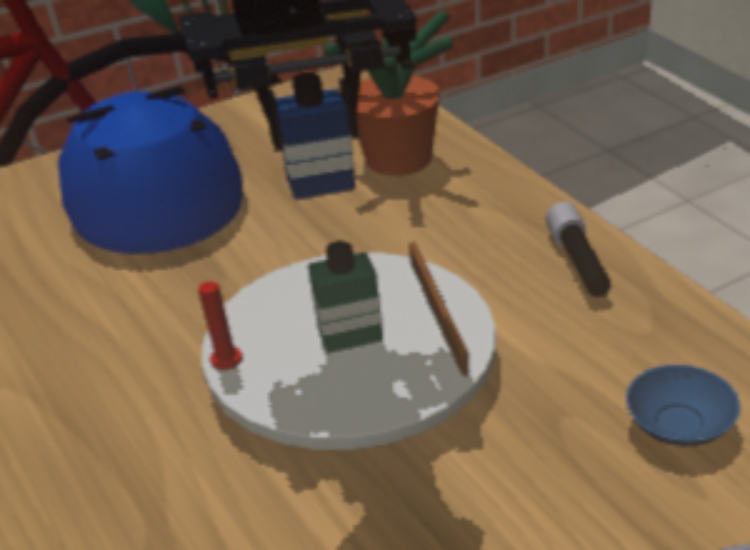

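Blue hangs upright and level at about (571, 206) mm, and green is standing. Now lower it.

```bash
python3 -m jog '[[0,0,0,0.6,0],[0,0,0,1,0],[0,0,0,1,0],[0,0,0,1,0],[0,0,0,1,0],[0,0,0,0.8,0],[0,0,0,0.5,0],[0,0,0,0.3,0],[0,0,0,0.3,0],[0,0,0,0.2,0],[0,0,0,0.2,0],[0,0,0,0,0]]' 25
python3 -m jog '[[0,0,0,0.1,0],[0,0,0,0,0],[0,0,0,0,0]]'
```

```text
time_s: 18.62
tool_pos: [0.572, 0.2074, 0.1112]
tool_rot: [-180.0, 0.0, 73.0]
force: [-0.3, -0.5, -3.1]
grip_width: 0.0598
grasp_force: 25.0
time_s: 18.87
tool_pos: [0.5722, 0.2076, 0.1098]
tool_rot: [180.0, -0.0, 73.0]
force: [0.0, -0.6, -2.6]
grip_width: 0.0598
grasp_force: 25.0
```

```bash
python3 -m jog '[[0,0,0,0.1,0],[0,0,0,0.05,0],[0,0,0,0,0],[0,0,0,0,0]]'; python3 -m jog '[[0,0,0,0.05,0],[0,0,0,0,0],[0,0,0,0,0]]'
```

```text
time_s: 19.2
tool_pos: [0.5719, 0.2075, 0.1064]
tool_rot: [-180.0, 0.0, 73.0]
force: [0.2, -0.3, -3.8]
grip_width: 0.0597
grasp_force: 25.0
time_s: 19.45
tool_pos: [0.5719, 0.2075, 0.1054]
tool_rot: [-180.0, 0.0, 73.0]
force: [0.7, 0.4, -3.4]
grip_width: 0.0599
grasp_force: 25.0
```

```bash
python3 -m jog '[[0,0,0,0.05,0],[0,0,0,0,0],[0,0,0,0,0]]'; python3 -m jog '[[0,0,0,0.05,0],[0,0,0,0,0],[0,0,0,0,0]]'
```

```text
time_s: 19.7
tool_pos: [0.5721, 0.2075, 0.1051]
tool_rot: [180.0, -0.0, 73.0]
force: [-1.9, 0.3, 2.2]
grip_width: 0.0598
grasp_force: 25.0
time_s: 19.95
tool_pos: [0.5721, 0.2075, 0.1051]
tool_rot: [180.0, -0.0, 73.0]
force: [-4.3, -2.2, 6.3]
grip_width: 0.0596
grasp_force: 25.0
```

```bash
python3 -m jog '[[0,0,0,-0.1,0],[1,0,0,0,0],[1,0,0,0,0],[1,0,0,0,0],[1,0,0,0,0],[1,0,0,0,0],[1,0,0,0,0],[1,0,0,0,0],[1,0,0,-0.3,0],[1,0,0,-0.5,0],[1,0,0,-1,0],[1,0,0,-1,0]]'
python3 -m jog '[[1,0,0,-1,0],[1,0,0,-1,0],[1,0,0,-1,0],[1,0,0,-1,0],[1,0,0,-0.5,0],[1,0,0,0,0.1278],[1,0,0,0,0.1278],[1,0,0,0,0]]'
python3 -m jog '[[1,-0.993,0.43,0,0],[1,-0.993,0.43,0,0],[1,-0.993,0.43,0,0],[1,-0.993,0.43,0,0],[1,-0.993,0.43,0,0],[1,-0.993,0.43,0,0],[1,-0.993,0.43,0,0],[1,-0.993,0.43,0,0],[1,-0.993,0.43,0,0],[1,-0.993,0.43,0,0],[1,-0.993,0.43,0,0],[1,-0.993,0.43,0,0]]'
python3 -m jog '[[1,-0.993,0.43,0,0],[1,-0.993,0.43,0,0],[1,-0.993,0.43,0,0],[1,-0.993,0.43,0,0],[1,-0.993,0.43,0,0],[1,-0.993,0.43,0,0],[1,-0.993,0.43,0,0],[1,-0.993,0.43,0,0],[1,-0.993,0.43,0,0],[1,-0.993,0.43,0,0],[1,-0.993,0.43,0,0],[1,-0.993,0.43,0,0]]'
python3 -m jog '[[1,-0.993,0.43,0,0],[1,0,0,0,0],[1,0,0,0,0],[1,0,0,0,0]]'
python3 - <<'E'
from h import *
c=read_camera('top'); W=pts(c); z=W[...,2]
cv2.imwrite('pics/top3.png',cv2.resize(c['color'][120:320,140:540,::-1],None,fx=2,fy=2))
hsv=cv2.cvtColor(c['color'],cv2.COLOR_RGB2HSV)
reg=(W[...,0]>.48)&(W[...,0]<.64)&(W[...,1]<.27)&(W[...,1]>.05)
for n in('green','blue'):
    m=mask(c,n)&reg&(z>.12)&(z<.138); print(n,m.sum(),box(W[m]))
m=(hsv[...,2]<45)&reg&(z>.138)&(z<.155)
k,l,s,_=cv2.connectedComponentsWithStats(m.astype(np.uint8))
for i in range(1,k):
    if (l==i).sum()>20: print('cap',W[l==i].mean(0).round(4),box(W[l==i]))
m=(W[...,0]>.6)&(W[...,0]<.72)&(abs(W[...,1]-.14)<.12)&(z>.055)&(z<.075);print('rail',box(W[m]))
E
```

```text
time_s: 20.95
tool_pos: [0.5717, 0.2073, 0.1625]
tool_rot: [-180.0, 0.0, 73.0]
force: [-0.2, 0.7, 0.8]
grip_width: 0.0871
grasp_force: 0.0
time_s: 21.62
tool_pos: [0.5721, 0.2074, 0.2521]
tool_rot: [180.0, -0.0, 61.4]
force: [-0.6, -0.3, -0.6]
grip_width: 0.0869
grasp_force: 0.0
time_s: 22.62
tool_pos: [0.5487, -0.0523, 0.2515]
tool_rot: [-180.0, -0.0, 61.7]
force: [-0.2, -0.4, 0.5]
grip_width: 0.0873
grasp_force: 0.0
time_s: 23.62
tool_pos: [0.5259, -0.3108, 0.2514]
tool_rot: [-180.0, -0.0, 61.7]
force: [0.6, 0.7, 0.8]
grip_width: 0.0871
grasp_force: 0.0
time_s: 23.95
tool_pos: [0.5245, -0.3306, 0.2512]
tool_rot: [-180.0, -0.1, 61.6]
force: [-0.6, 0.2, 0.0]
grip_width: 0.0874
grasp_force: 0.0
green 267 ((557.0, 159.2), (56.8, 39.2), -15.5)
blue 256 ((571.3, 206.5), (58.3, 37.1), -16.1)
cap [0.5719 0.2064 0.1466] ((571.9, 206.5), (24.3, 21.5), -32.9)
cap [0.5573 0.1581 0.1465] ((557.6, 158.4), (23.8, 23.6), 40.4)
rail ((647.6, 134.5), (199.3, 8.8), 72.7)
```

Blue stands 50 mm from green, in line at 73°. Now grasp yellow.

```bash
python3 -m jog '[[1,0,0,0.93,0],[1,0,0,0.93,0],[1,0,0,0.93,0],[1,0,0,0.93,0],[1,0,0,0.93,0],[1,0,0,0.93,0],[1,0,0,0.93,0],[1,0,0,0.93,0],[1,0,0,0.93,0],[1,0,0,0.93,0],[1,0,0,0,0],[1,0,0,0,0]]' 25
python3 -m jog '[[0,0,0,0,0],[0,0,0,0,0],[0,0,0,0,0],[0,0,0,0,0],[0,0,0,0,0],[0,0,0,0,0],[0,0,0,0,0],[0,0,0,0,0]]'
python3 -m jog '[[0,0,0,-0.4,0],[0,0,0,-0.85,0],[0,0,0,-1,-0.085],[0,0,0,-1,-0.085],[0,0,0,-1,-0.085],[0,0,0,-1,0],[0,0,0,-1,0],[0,0,0,-1,0],[0,0,0,-1,0],[0,0,0,-0.6,0],[0,0,0,-0.4,0],[0,0,0,0,0]]'
```

```text
time_s: 25.0
tool_pos: [0.5243, -0.3297, 0.0648]
tool_rot: [-179.9, -0.0, 61.7]
force: [0.6, 0.0, 0.7]
grip_width: 0.0868
grasp_force: 0.0
time_s: 25.67
tool_pos: [0.5249, -0.3318, 0.0661]
tool_rot: [179.9, -0.0, 61.5]
force: [1.0, -0.3, 2.2]
grip_width: 0.0599
grasp_force: 25.0
time_s: 26.67
tool_pos: [0.5245, -0.3318, 0.2517]
tool_rot: [179.9, 0.0, 73.0]
force: [-0.1, 0.0, -2.3]
grip_width: 0.0599
grasp_force: 25.0
```

```bash
python3 -m jog '[[0,0.4,-0.105,0,0],[0,0.7,-0.183,0,0],[0,0.93,-0.243,0,0],[0,0.93,-0.243,0,0],[0,0.93,-0.243,0,0],[0,0.93,-0.243,0,0],[0,0.93,-0.243,0,0],[0,0.93,-0.243,0,0],[0,0.93,-0.243,0,0],[0,0.93,-0.243,0,0],[0,0.93,-0.243,0,0],[0,0.93,-0.243,0,0]]' 25
python3 -m jog '[[0,0.93,-0.243,0,0],[0,0.93,-0.243,0,0],[0,0.93,-0.243,0,0],[0,0.93,-0.243,0,0],[0,0.93,-0.243,0,0],[0,0.93,-0.243,0,0],[0,0.93,-0.243,0,0],[0,0.93,-0.243,0,0],[0,0.93,-0.243,0,0],[0,0.93,-0.243,0,0],[0,0.93,-0.243,0,0],[0,0.4,-0.105,0,0]]'
python3 -m jog '[[0,0.38,-0.1,0,0],[0,0,0,0,0],[0,0,0,0,0],[0,0,0,0,0]]'
python3 - <<'E'
from h import *
c=read_camera('side'); W=pts(c); z=W[...,2]
cv2.imwrite('pics/side4.png',cv2.resize(c['color'][20:240,120:420,::-1],None,fx=2.5,fy=2.5))
print(env.get_obs()['tool_pos'])
m=mask(c,'yellow')&(abs(W[...,1]-.11)<.06)&(abs(W[...,0]-.54)<.08)&(z>.15);print('yellow',m.sum(),W[m].min(0),W[m].max(0),box(W[m]))
E
```

```text
time_s: 27.67
tool_pos: [0.5319, -0.1148, 0.2486]
tool_rot: [-179.8, 0.0, 73.0]
force: [0.1, -0.0, -2.3]
grip_width: 0.0596
grasp_force: 25.0
time_s: 28.67
tool_pos: [0.5404, 0.1069, 0.2485]
tool_rot: [-179.8, 0.0, 73.3]
force: [0.3, 0.0, -2.5]
grip_width: 0.0598
grasp_force: 25.0
time_s: 29.0
tool_pos: [0.5424, 0.109, 0.2503]
tool_rot: [180.0, 0.1, 72.9]
force: [-0.0, -0.6, -2.8]
grip_width: 0.0597
grasp_force: 25.0
[0.5425131  0.10903461 0.2503734 ]
yellow 650 [0.50896432 0.08007885 0.18586226] [0.57423142 0.13355692 0.27945113] ((542.1, 106.8), (59.3, 42.0), -19.2)
```

```bash
python3 -m jog '[[0,0,0,0.6,0],[0,0,0,1,0],[0,0,0,1,0],[0,0,0,1,0],[0,0,0,1,0],[0,0,0,0.8,0],[0,0,0,0.5,0],[0,0,0,0.3,0],[0,0,0,0.3,0],[0,0,0,0.2,0],[0,0,0,0.2,0],[0,0,0,0,0]]' 25
python3 -m jog '[[0,0,0,0.1,0],[0,0,0,0.1,0],[0,0,0,0.05,0],[0,0,0,0,0],[0,0,0,0,0]]'
python3 -m jog '[[0,0,0,0.05,0],[0,0,0,0,0],[0,0,0,0,0]]'
```

```text
time_s: 30.05
tool_pos: [0.5424, 0.1107, 0.1122]
tool_rot: [-180.0, 0.0, 73.0]
force: [0.5, -0.1, -2.9]
grip_width: 0.0598
grasp_force: 25.0
time_s: 30.47
tool_pos: [0.5425, 0.1108, 0.1076]
tool_rot: [180.0, -0.0, 73.0]
force: [-0.8, -0.1, -4.3]
grip_width: 0.06
grasp_force: 25.0
time_s: 30.72
tool_pos: [0.5424, 0.1107, 0.1065]
tool_rot: [180.0, -0.0, 73.0]
force: [-1.0, -0.3, -4.1]
grip_width: 0.0597
grasp_force: 25.0
```

```bash
python3 -m jog '[[0,0,0,0.05,0],[0,0,0,0,0],[0,0,0,0,0]]'
```

```text
time_s: 30.97
tool_pos: [0.5426, 0.1108, 0.1061]
tool_rot: [180.0, -0.0, 73.0]
force: [-1.9, -1.2, 1.9]
grip_width: 0.0595
grasp_force: 25.0
```

```bash
python3 -m jog '[[0,0,0,0,0],[1,0,0,0,0],[1,0,0,0,0],[1,0,0,0,0],[1,0,0,0,0],[1,0,0,0,0],[1,0,0,0,0],[1,0,0,0,0],[1,0,0,-0.3,0],[1,0,0,-0.5,0],[1,0,0,-1,0],[1,0,0,-1,0]]'
python3 -m jog '[[1,0,0,-1,0],[1,0,0,-1,0],[1,0,0,-1,0],[1,0,0,-1,0],[1,0,0,-0.5,0],[1,-1,0,0,0],[1,-1,0,0,0],[1,-1,0,0,0],[1,-1,0,0,0],[1,-1,0,0,0],[1,-1,0,0,0]]'
python3 -m jog '[[1,-1,0,0,0],[1,-1,0,0,0],[1,-1,0,0,0],[1,-1,0,0,0],[1,-1,0,0,0],[1,-1,0,0,0],[1,0,0,0,0],[1,0,0,0,0],[1,0,0,0,0]]'
python3 - <<'E'
from h import *
c=read_camera('top'); W=pts(c); z=W[...,2]
cv2.imwrite('pics/top5.png',cv2.resize(c['color'][120:320,140:540,::-1],None,fx=2,fy=2))
s=read_camera('side'); cv2.imwrite('pics/side5.png',cv2.resize(s['color'][20:240,120:420,::-1],None,fx=2.5,fy=2.5))
hsv=cv2.cvtColor(c['color'],cv2.COLOR_RGB2HSV)
reg=(W[...,0]>.48)&(W[...,0]<.64)&(W[...,1]<.27)&(W[...,1]>.05)
for n in('green','blue','yellow'):
    m=mask(c,n)&reg&(z>.12)&(z<.138); print(n,m.sum(),box(W[m]))
m=(hsv[...,2]<45)&reg&(z>.138)&(z<.155)
k,l,_,_=cv2.connectedComponentsWithStats(m.astype(np.uint8))
for i in range(1,k):
    if (l==i).sum()>20: print('cap',W[l==i].mean(0).round(4))
m=(W[...,0]>.6)&(W[...,0]<.72)&(abs(W[...,1]-.14)<.12)&(z>.055)&(z<.075);print('rail',box(W[m]))
E
```

```text
time_s: 31.97
tool_pos: [0.5421, 0.1106, 0.1625]
tool_rot: [-180.0, 0.0, 73.0]
force: [-0.3, 0.1, -0.0]
grip_width: 0.0873
grasp_force: 0.0
time_s: 32.88
tool_pos: [0.5069, -0.005, 0.2518]
tool_rot: [180.0, -0.0, 73.0]
force: [0.1, 0.2, -0.4]
grip_width: 0.087
grasp_force: 0.0
time_s: 33.63
tool_pos: [0.4725, -0.1179, 0.2516]
tool_rot: [180.0, -0.1, 73.0]
force: [-1.1, 0.0, 0.5]
grip_width: 0.0867
grasp_force: 0.0
green 266 ((557.0, 158.9), (56.9, 38.7), -16.0)
blue 256 ((571.4, 207.0), (57.9, 38.0), -16.8)
yellow 272 ((542.2, 111.3), (57.6, 39.6), -18.4)
cap [0.572  0.2064 0.1465]
cap [0.5574 0.1581 0.1467]
cap [0.5419 0.1096 0.1467]
rail ((647.6, 134.5), (200.1, 8.5), 72.7)
```

View pics/side5.png

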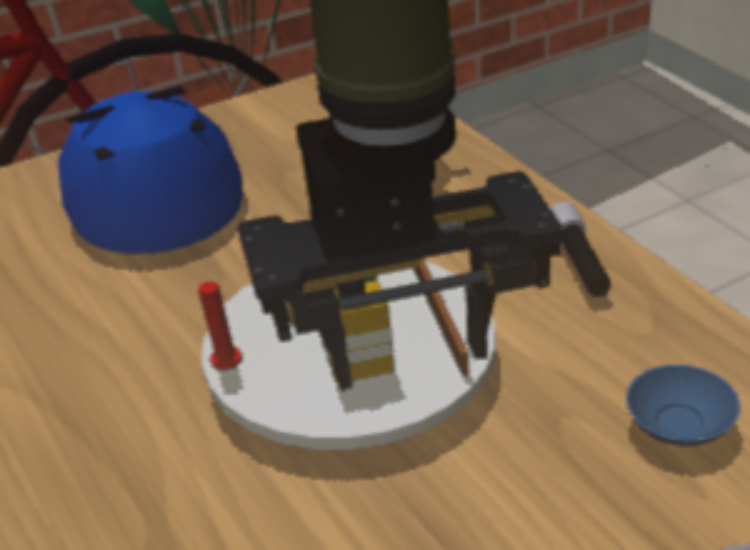

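The row reads 50 mm and 50 mm between centres, in line and square to the rail. The caddy is still at its stop and the gripper is clear. The side view shows yellow upright behind the raised gripper.

```bash
python3 -c "
from cell import env
print(env.sign_off())"
```

```text
the job is handed in; nothing more can be done
None
```

I swung the caddy to its stop and stood the blue and yellow tins on either side of the green one, about 50 mm between centres and parallel to the rail. I handed the job in at about 34 s; no verdict was shown.

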